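Line up the sauce jars from hot to mild

ROBOT

A 7-joint arm with a two-finger parallel gripper is mounted at the origin on the work surface. World frame = base frame: x ahead of the robot, y to its left, z up, the work surface at z = 0. Lengths are in m, angles in degrees, forces in N, time in s.
With the tool pointing down it reaches from about 0.425 to 0.875 m from the base axis. Payload 4.7 kg.
Tool frame: the origin (TCP) lies midway between the tips of the shut fingers; the grasp point (between the pads) lies 19 mm behind it; y points along the fingers, x is the direction in which the jaws open and shut, and the axes are right-handed (so a half turn about y gives the same grasp; the last joint's range is limited). The gripper opens to 87 mm and grips with 3 to 60 N. Pads are 19 mm wide; open, the fingers measure 117 mm over their backs; the gripper's body (75 mm by 190 mm) begins 51 mm behind the grasp point.
Start: joints at [-69.781, 18.392, -4.016, 83.108, 1.295, 78.541, -3.26], TCP at [0.216, 0.613, 0.223] pointing down, gripper open.
Joint ranges: [-163.93, 163.93], [-17.29, 119.83], [-79.2, 71.16], [3.27, 140.29], [-89.18, 269.18], [5.43, 117.66], [-154.24, 154.24]. Speed limits (degrees/s): [147.25, 147.25, 180, 180, 180, 180, 180].

INTERFACE

Orientations are given as [roll, pitch, yaw] about the fixed x, y, z axes, in that order (R = Rz(yaw) Ry(pitch) Rx(roll)).
In Python, from cell import env gives the robot as it stands.
- The arm moves only by the tool carry_out, never from a script. Its argument "targets" is a list of rows, each a list of 2 entries, a list of its own where there are three numbers: the shift along the tool's x, y, z in mm, then the turn, a rotation vector about the tool's x, y, z in degrees. A call has 1 to 12 rows; each row shifts and turns the commanded pose from where the row before left it, along the tool's axes as they then stand; what a row does not reach is not made up. A row lasts 1/10 s, in which the tool goes at most 50 mm and 8.59 degrees, less where a joint would pass 70% of its speed; a pose out of reach is approached as far as the arm can. A call with a gripper value outside its range is refused whole. "jaw" is the opening, from 0 (shut) to 1 (fully open), set as the call begins (left out, the last holds). The fingers move at their own pace and stop on an object; "squeeze" is the grip in N (left out, the last holds). Time passes only in rows, so rows that do not move let the fingers close. It gives the time, the measured TCP pose, the force and the opening at its end, in the units of the state.
- env.get_obs(): the state, without advancing time (a new reading comes with each control period).
- env.read_camera(name): name is "side" or "top" or "wrist"; returns the picture (384x512x3 uint8, red, green, blue); there is no depth.
- env.get_calibration(name): a dict with "fx", "fy", "cx", "cy" (pixels), "R" (3x3) and "t" (3): a world point X has camera coordinates R X + t; the wrist camera has in their place "hand_eye" (4x4, takes a point from camera to tool coordinates, whose origin is the TCP and whose axes are the tool frame's). Camera axes: x right, y down, z forward; pixel columns grow to the right and rows downward; lengths in m; the calibration is good to about 2 mm. A picture is of the moment at which its call begins: read the wrist's pose just before it. get_calibration takes no time and is no camera call.
- env.sign_off(): hands the job in, once; it reports no verdict.
Trained networks look in the newest picture that a camera, given by its name, has taken for a name from the list of things; names that differ only in an ending like _2 or _b are one class to them, and where a whole thing is asked for, a point or a joint stands for the part that bears it (a point fixed in the world has none). Each returns a list of dicts, best first, with "p" (0 to 1); they miss things now and then, are a little off and sometimes report something else, mostly with a low value. They report only what shows in the picture. A call takes as long as a camera call. They do not tell look-alikes from the thing itself.
- env.outline_of(camera, label): "mask" (384x512 bool, what is visible of it) and "xy" ([column, row] in pixels, amid what is visible of it).
The state is a dict: "time_s": time; "qpos": joint angles; "joint_velocities": joint speeds; "effort": joint torques, N m; "tool_pos": TCP position; "tool_rot": TCP orientation; "force": force on the tool from outside, world axes, zero at the start; "wrist_torque": the same for the moment, N m; "grip_width": finger opening in m.
Only numpy, scipy, OpenCV 4.12 (cv2) and the standard library are available. Lean on these libraries where they do the work, as an engineer would, in place of code of your own. Each camera call takes 0.05 s, during which the arm holds its last target.

TASK

Set the hot-pot table: line up the four lidded sauce jars on the four teal coasters of the serving board in order of shade, the darkest jar on the coaster next to the red bowl, then lighter and lighter, so that the cream one stands next to the upturned white cup. Set one jar down upright in the middle of each coaster, do not drop any or knock any over, and leave the red bowl and the white cup where they are.

Things in the scene. Friction and masses are not known exactly. Their poses are not given: they have to be found in the camera images.
- jar_cream_center (a point): Lidded ceramic sauce jar, cream (palest glaze, mildest). Upright cylinder 44 mm in diameter, 70 mm high to the lid's flat top, with a small 14 mm wide knob 8 mm high on it (78 mm in all); about 0.22 kg. All four jars have the same shape. The point is on its axis half-way up, 39 mm above its underside; z is up along the axis. It starts upright on the table on the robot's side of the board. The lid does not come off.
- jar_yellow_center (a point): Lidded ceramic sauce jar, mustard yellow (second palest). Upright cylinder 44 mm in diameter, 70 mm high to the lid's flat top, with a small 14 mm wide knob 8 mm high on it (78 mm in all); about 0.22 kg. All four jars have the same shape. The point is on its axis half-way up, 39 mm above its underside; z is up along the axis. It starts upright on the table on the robot's side of the board. The lid does not come off.
- jar_orange_center (a point): Lidded ceramic sauce jar, red-orange (second darkest). Upright cylinder 44 mm in diameter, 70 mm high to the lid's flat top, with a small 14 mm wide knob 8 mm high on it (78 mm in all); about 0.22 kg. All four jars have the same shape. The point is on its axis half-way up, 39 mm above its underside; z is up along the axis. It starts upright on the table on the robot's side of the board. The lid does not come off.
- jar_maroon_center (a point): Lidded ceramic sauce jar, dark maroon (darkest glaze, hottest). Upright cylinder 44 mm in diameter, 70 mm high to the lid's flat top, with a small 14 mm wide knob 8 mm high on it (78 mm in all); about 0.22 kg. All four jars have the same shape. The point is on its axis half-way up, 39 mm above its underside; z is up along the axis. It starts upright on the table on the robot's side of the board. The lid does not come off.
- coaster_a_top (a point): One of four identical round teal (blue-green) coasters, 62 mm in diameter and 4 mm thick, fixed in one straight row, about 95 mm apart, along a wooden board (105 x 370 mm, 12 mm thick). The point is the centre of its top face, 16 mm above the table. The letters say nothing about the order in the row: they are shuffled.
- coaster_b_top (a point): One of four identical round teal (blue-green) coasters, 62 mm in diameter and 4 mm thick, fixed in one straight row, about 95 mm apart, along a wooden board (105 x 370 mm, 12 mm thick). The point is the centre of its top face, 16 mm above the table. The letters say nothing about the order in the row: they are shuffled.
- coaster_c_top (a point): One of four identical round teal (blue-green) coasters, 62 mm in diameter and 4 mm thick, fixed in one straight row, about 95 mm apart, along a wooden board (105 x 370 mm, 12 mm thick). The point is the centre of its top face, 16 mm above the table. The letters say nothing about the order in the row: they are shuffled.
- coaster_d_top (a point): One of four identical round teal (blue-green) coasters, 62 mm in diameter and 4 mm thick, fixed in one straight row, about 95 mm apart, along a wooden board (105 x 370 mm, 12 mm thick). The point is the centre of its top face, 16 mm above the table. The letters say nothing about the order in the row: they are shuffled.
- red_bowl: Empty red bowl, white inside, 110 mm in diameter at the rim and 50 mm high, standing on the table just beyond one end of the board, about 115 mm from the nearest coaster's centre, in line with the row; it marks the hot end. Which end varies. Origin: centre of its underside. Loose.
- white_cup: White ceramic tea cup standing mouth down, 72 mm in diameter below and 88 mm high, on the table beyond the other end of the board, about 115 mm from the nearest coaster's centre; it marks the mild end. Origin: centre of its lower face. Loose.
There are look-alikes about, which are no part of the job. Leave any blue or green look-alike of the part that bears jar_maroon_center alone. Of the things that look like the part that bears jar_yellow_center, take the one that is farthest to the robot's right at the start.

How it is judged (in metres and radians):
At the end, for the whole second after the job is handed in: From the red bowl on: maroon, red-orange, yellow, cream jar on coasters 1 to 4, each upright (0.12 rad), within 12 mm of the coaster's centre, resting on it (jar centre 49 to 61 mm above the table), still (under 0.02 m/s); bowl and cup within 30 mm of their starts (((horizontal distance between jar_maroon_center and coaster_a_top below 0.012 m and horizontal distance between coaster_a_top and red_bowl between 0.06 and 0.1625 m) or (horizontal distance between jar_maroon_center and coaster_b_top below 0.012 m and horizontal distance between coaster_b_top and red_bowl between 0.06 and 0.1625 m) or (horizontal distance between jar_maroon_center and coaster_c_top below 0.012 m and horizontal distance between coaster_c_top and red_bowl between 0.06 and 0.1625 m) or (horizontal distance between jar_maroon_center and coaster_d_top below 0.012 m and horizontal distance between coaster_d_top and red_bowl between 0.06 and 0.1625 m)) and height (world z) of jar_maroon_center between 0.049 and 0.061 m and angle between each of jar_maroon_center, jar_orange_center, jar_yellow_center, jar_cream_center's own z axis and vertical below 0.12 rad and linear speed of each of jar_maroon, jar_orange, jar_yellow, jar_cream below 0.02 m/s and ((horizontal distance between jar_orange_center and coaster_a_top below 0.012 m and horizontal distance between coaster_a_top and red_bowl between 0.1625 and 0.2575 m) or (horizontal distance between jar_orange_center and coaster_b_top below 0.012 m and horizontal distance between coaster_b_top and red_bowl between 0.1625 and 0.2575 m) or (horizontal distance between jar_orange_center and coaster_c_top below 0.012 m and horizontal distance between coaster_c_top and red_bowl between 0.1625 and 0.2575 m) or (horizontal distance between jar_orange_center and coaster_d_top below 0.012 m and horizontal distance between coaster_d_top and red_bowl between 0.1625 and 0.2575 m)) and height (world z) of jar_orange_center between 0.049 and 0.061 m and ((horizontal distance between jar_yellow_center and coaster_a_top below 0.012 m and horizontal distance between coaster_a_top and red_bowl between 0.2575 and 0.3525 m) or (horizontal distance between jar_yellow_center and coaster_b_top below 0.012 m and horizontal distance between coaster_b_top and red_bowl between 0.2575 and 0.3525 m) or (horizontal distance between jar_yellow_center and coaster_c_top below 0.012 m and horizontal distance between coaster_c_top and red_bowl between 0.2575 and 0.3525 m) or (horizontal distance between jar_yellow_center and coaster_d_top below 0.012 m and horizontal distance between coaster_d_top and red_bowl between 0.2575 and 0.3525 m)) and height (world z) of jar_yellow_center between 0.049 and 0.061 m and ((horizontal distance between jar_cream_center and coaster_a_top below 0.012 m and horizontal distance between coaster_a_top and red_bowl between 0.3525 and 0.46 m) or (horizontal distance between jar_cream_center and coaster_b_top below 0.012 m and horizontal distance between coaster_b_top and red_bowl between 0.3525 and 0.46 m) or (horizontal distance between jar_cream_center and coaster_c_top below 0.012 m and horizontal distance between coaster_c_top and red_bowl between 0.3525 and 0.46 m) or (horizontal distance between jar_cream_center and coaster_d_top below 0.012 m and horizontal distance between coaster_d_top and red_bowl between 0.3525 and 0.46 m)) and height (world z) of jar_cream_center between 0.049 and 0.061 m and distance of each of red_bowl, white_cup from where it was at the start of the episode below 0.03 m); the robot touches nothing.
It fails at once if the red bowl or the white cup is pushed more than 30 mm from its place (distance of any of red_bowl, white_cup from where it was at the start of the episode above 0.03 m).
It fails at once if a jar is knocked over (angle between any of jar_maroon_center, jar_orange_center, jar_yellow_center, jar_cream_center's own z axis and vertical above 0.8 rad).
It fails at once if a jar is dropped: out of the fingers with its centre more than 80 mm above the table (25 mm above where it stands on a coaster) ((height (world z) of jar_maroon_center above 0.08 m and contact force between jar_maroon and the fingers below 0.2 N) or (height (world z) of jar_orange_center above 0.08 m and contact force between jar_orange and the fingers below 0.2 N) or (height (world z) of jar_yellow_center above 0.08 m and contact force between jar_yellow and the fingers below 0.2 N) or (height (world z) of jar_cream_center above 0.08 m and contact force between jar_cream and the fingers below 0.2 N)).
It also fails if it takes over 88 s, if anything falls off the work surface, if the arm or the gripper's body presses on something with over 40 N, if the wrist force passes 120 N, or if a joint passes its speed limit or range.

## Working session

There is one attempt and no reset: what is moved stays moved. The work goes in short steps, Python scripts to look and compute and a tool call to move; the robot and the scene stay as the last step left them, time stands still between calls to the robot, and variables do not carry over. Pictures are saved under pics/ and viewed, and the job is handed in when it is done.

Besides the shell and the picture viewer there is one more tool, called after ">>>" by a JSON object that holds its "name" and its "arguments", one argument or row to a line. carry_out: Moves the arm, as the interface text tells. Its arguments: {"type":"object","properties":{"targets":{"type":"array","items":{"type":"array"}},"jaw":{"type":"number"},"squeeze":{"type":"number"}},"required":["targets"]}

```bash
ls; mkdir -p pics
python3 - <<'E'
from cell import env
import cv2, numpy as np
print(env.get_obs())
for c in ("top","side"):
    im=env.read_camera(c); cv2.imwrite(f"pics/{c}0.png",im[:,:,::-1]); print(c,env.get_calibration(c))
print(env.get_calibration("wrist"))
E
```

```text
pics
{'time_s': 0.0, 'qpos': array([-69.78082168,  18.43868412,  -4.01715927,  83.17564497,
         1.29349225,  78.54094511,  -3.26147112]), 'joint_velocities': array([-0.09531825,  0.02117049,  0.08158081, -0.04093285, -0.03211429,
       -0.03866598, -0.01637036]), 'effort': array([ 2.74487036e-05, -4.91286492e+01, -4.03772732e-01, -3.12525058e+01,
       -6.39067660e-02,  4.32209868e-02,  1.73617427e-04]), 'tool_pos': array([0.21586155, 0.61251355, 0.22145948]), 'tool_rot': array([-90.00382976,   0.11010584,  70.5903567 ]), 'force': array([ 0.42383389, -0.29326385, -0.91978126]), 'wrist_torque': array([-0.00231171, -0.05307307,  0.03593723]), 'grip_width': 0.08726298541159414}
top {'fx': 383.9382308901328, 'fy': 383.9382308901328, 'cx': 251.50682396682635, 'cy': 190.7283054666718, 'R': array([[ 0.02190598, -0.9992787 ,  0.03101938],
       [-0.99783385, -0.02377831, -0.06133677],
       [ 0.06203011, -0.02960855, -0.997635  ]]), 't': array([-0.00302758,  0.52535241,  0.8767331 ])}
side {'fx': 465.26850076882647, 'fy': 465.26850076882647, 'cx': 252.4631319367317, 'cy': 196.62088822859283, 'R': array([[ 0.71096058, -0.70318328,  0.00826585],
       [-0.41632228, -0.43034166, -0.8009256 ],
       [ 0.56675463,  0.56598527, -0.59870683]]), 't': array([-0.33375339,  0.25372005,  0.78057403])}
{'fx': 336.00633529984617, 'fy': 336.00633529984617, 'cx': 250.2531570756574, 'cy': 190.2087330018856, 'hand_eye': array([[ 9.99999928e-01,  2.36136652e-04, -2.95374859e-04,
        -3.34270525e-04],
       [ 3.46626919e-04, -2.60094985e-01,  9.65582974e-01,
        -1.63194553e-01],
       [ 1.51184011e-04, -9.65583007e-01, -2.60095048e-01,
         7.09516967e-02],
       [ 0.00000000e+00,  0.00000000e+00,  0.00000000e+00,
         1.00000000e+00]])}
```

View pics/top0.png

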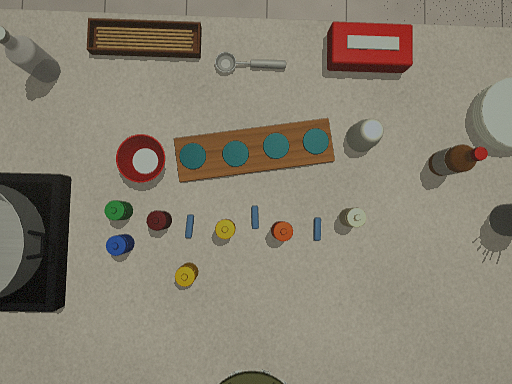

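View pics/side0.png

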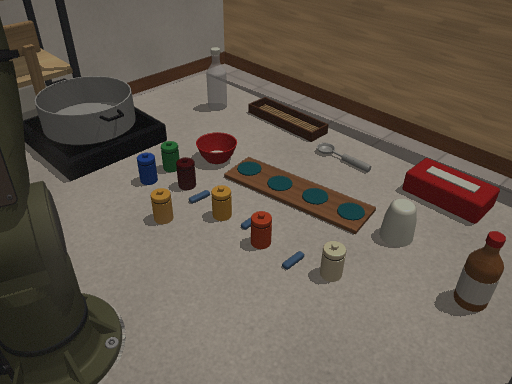

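Row of jars in top view: maroon (158,220), yellow (225,229; the right-hand one, so the real one), orange (283,231), cream (355,217). The bowl (140,158) is at the left end and the cup (368,133) at the right. Next I'll measure.

```bash
cat > h.py <<'E'
from cell import env
import cv2, numpy as np
from scipy.optimize import least_squares
def proj(c,P):
    K=env.get_calibration(c); Q=np.asarray(P)@K['R'].T+K['t']
    return np.c_[K['fx']*Q[:,0]/Q[:,2]+K['cx'],K['fy']*Q[:,1]/Q[:,2]+K['cy']]
def unproj(c,uv,z):
    K=env.get_calibration(c); d=K['R'].T@np.array([(uv[0]-K['cx'])/K['fx'],(uv[1]-K['cy'])/K['fy'],1]); o=-K['R'].T@K['t']
    return o+d*(z-o[2])/d[2]
def jarpts(x,y,z0=0):
    a=np.linspace(0,2*np.pi,40,endpoint=False); c=np.c_[np.cos(a),np.sin(a)]
    L=[np.c_[x+.022*c[:,0],y+.022*c[:,1],np.full(40,z0+h)] for h in (0,.07)]
    L.append(np.c_[x+.007*c[:,0],y+.007*c[:,1],np.full(40,z0+.078)])
    return np.vstack(L)
def hullcen(c,P):
    h=cv2.convexHull(proj(c,P).astype(np.float32)); m=cv2.moments(h); return np.array([m['m10'],m['m01']])/m['m00'],m['m00'],h
def mcen(m):
    v,u=np.nonzero(m); return np.array([u.mean(),v.mean()])
def fitjar(c,cen,z0=0):
    g=unproj(c,cen,z0+.04)[:2]
    return least_squares(lambda p:hullcen(c,jarpts(p[0],p[1],z0))[0]-cen,g,diff_step=1e-3,x_scale=.01).x
E
python3 - <<'E'
from h import *
for c in ("top","side"):
    im=env.read_camera(c)
    for n in ["jar_cream_center","jar_yellow_center","jar_orange_center","jar_maroon_center"]:
        for d in env.outline_of(c,n):
            cen=mcen(d['mask']); p=fitjar(c,cen); print(c,n,round(d['p'],2),cen.round(1),d['mask'].sum(),round(hullcen(c,jarpts(*p))[1]),p.round(4))
    for d in env.outline_of(c,"coaster_a_top"):
            cen=mcen(d['mask']);print(c,'coaster',round(d['p'],2),cen.round(1),d['mask'].sum(),unproj(c,cen,.016).round(4))
    for n,z in (("red_bowl",.03),("white_cup",.044)):
        for d in env.outline_of(c,n):
            cen=mcen(d['mask']);print(c,n,round(d['p'],2),cen.round(1),d['mask'].sum(),unproj(c,cen,z).round(4))
    # teal by colour
    hsv=cv2.cvtColor(im,cv2.COLOR_RGB2HSV); m=cv2.inRange(hsv,(82,90,30),(102,255,200))
    n,l,s,ct=cv2.connectedComponentsWithStats(m)
    for i in range(1,n):
        if s[i,4]>100: print(c,'teal',s[i,4],ct[i].round(1),unproj(c,ct[i],.016).round(4))
E
```

```text
top jar_yellow_center 0.66 [224.3 228.2] 323 336 [0.4386 0.0683]
top jar_yellow_center 0.56 [186.4 274.1] 369 438 [0.3352 0.1499]
top jar_yellow_center 0.23 [235.2 152.9] 553 383 [0.6084 0.0486]
top jar_orange_center 0.71 [281.7 230.7] 340 368 [ 0.4353 -0.0597]
top jar_maroon_center 0.88 [119.2 244.2] 435 509 [0.3979 0.3007]
top jar_maroon_center 0.74 [118.5 210. ] 483 498 [0.4736 0.3056]
top jar_maroon_center 0.69 [158.6 219.7] 406 432 [0.4541 0.2155]
top coaster 0.84 [192.4 155.4] 542 [0.6044 0.1484 0.016 ]
top red_bowl 0.57 [139.8 157.6] 1753 [0.594  0.2659 0.03  ]
top red_bowl 0.2 [158.9 219.9] 425 [0.4533 0.2175 0.03  ]
top white_cup 0.7 [364.2 134.5] 984 [ 0.6589 -0.2459  0.044 ]
top white_cup 0.66 [275.8 145.7] 569 [ 0.6274 -0.0432  0.044 ]
top white_cup 0.23 [140.  157.7] 1828 [0.5919 0.2618 0.044 ]
top teal 510 [315.4 140.9] [ 0.6464 -0.1391  0.016 ]
top teal 516 [275.7 145.5] [ 0.6329 -0.0454  0.016 ]
top teal 524 [235.3 153.4] [0.6117 0.0489 0.016 ]
top teal 528 [192.4 155.7] [0.6036 0.1485 0.016 ]
side jar_cream_center 0.69 [332.4 260.6] 860 892 [ 0.4698 -0.2193]
side jar_yellow_center 0.94 [161.8 206.2] 684 694 [0.3345 0.1504]
side jar_orange_center 0.96 [260.9 229.3] 713 760 [ 0.4364 -0.0581]
side jar_maroon_center 0.97 [185.7 173. ] 594 573 [0.4548 0.2182]
side jar_maroon_center 0.69 [147.  168.3] 503 567 [0.3987 0.3013]
side coaster 0.79 [248.7 168.3] 274 [0.6013 0.1474 0.016 ]
side red_bowl 0.73 [216.1 146.8] 948 [0.5967 0.2682 0.03  ]
side white_cup 0.97 [399.  223.3] 1343 [ 0.6522 -0.2538  0.044 ]
side teal 248 [248.9 168.1] [0.6024 0.1476 0.016 ]
side teal 283 [279.4 182.8] [0.6104 0.0483 0.016 ]
side teal 319 [314.8 195.8] [ 0.6312 -0.0462  0.016 ]
side teal 363 [350.6 211. ] [ 0.6447 -0.1398  0.016 ]
```

Run:
```python
from h import *
C={"maroon":(.4545,.217),"yellow":(.4386,.068),"orange":(.436,-.059),"cream":(.47,-.2193)}
for c in ("top","side"):
    im=cv2.cvtColor(env.read_camera(c),cv2.COLOR_RGB2BGR)
    for n,p in C.items():
        cen,a,h=hullcen(c,jarpts(*p)); cv2.polylines(im,[h.round().astype(int)],True,(255,0,255),1)
    for p in [(.603,.148),(.611,.0486),(.632,-.0458),(.6455,-.1395)]:
        a=np.linspace(0,6.28,30); q=proj(c,np.c_[p[0]+.031*np.cos(a),p[1]+.031*np.sin(a),0*a+.016]); cv2.polylines(im,[q.round().astype(int)],True,(255,255,255),1)
    cr=im[100:260,90:400] if c=="top" else im[120:300,130:440]
    cv2.imwrite(f"pics/{c}1.png",cv2.resize(cr,None,fx=2.5,fy=2.5,interpolation=cv2.INTER_CUBIC))
```

```text
(no output)
```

View pics/top1.png

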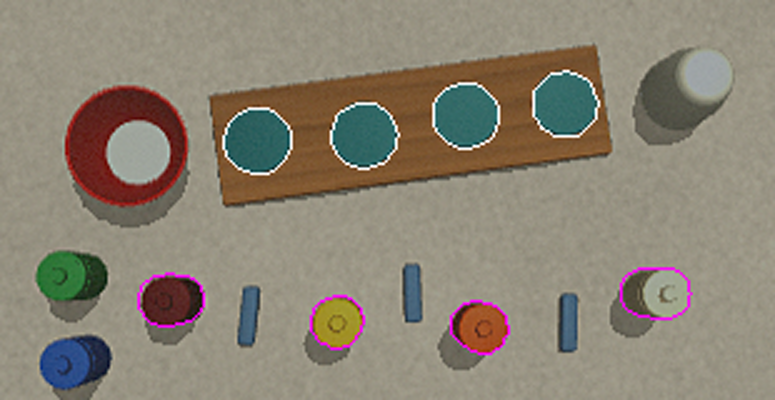

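View pics/side1.png

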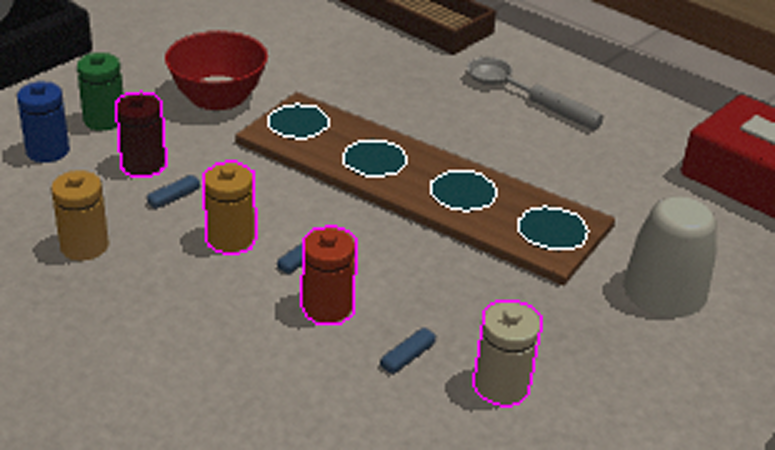

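```bash
cat >> h.py <<'E'
from scipy.spatial.transform import Rotation as Ro
def plan(wps, vmax=40, start=None):
    """wps: list of (x,y,z,yaw deg or None). prints rows"""
    o=env.get_obs(); p=np.array(o['tool_pos']); R=Ro.from_euler('xyz',o['tool_rot'],degrees=True)
    print('t',round(o['time_s'],2),p.round(4),o['tool_rot'].round(2),'grip',round(o['grip_width'],4))
    rows=[]
    for x,y,z,yaw in wps:
        T=np.array([x,y,z]); RT=Ro.from_euler('xyz',[-90,0,yaw],degrees=True)
        rv=(R.inv()*RT).as_rotvec(degrees=True)
        n=int(max(np.ceil(np.linalg.norm(T-p)*1000/vmax),np.ceil(np.linalg.norm(rv)/8),1)); p0=p.copy();R0=R
        for i in range(n):
            tgt=p0+(T-p0)*(i+1)/n
            s=np.round(R.inv().apply(tgt-p)*1000,1); r=np.round(rv/n,2)
            rows.append([s.tolist(),r.tolist()]); p=p+R.apply(s/1000); R=R*Ro.from_rotvec(r,degrees=True)
    print(len(rows)); print(rows); print('end',p.round(4),R.as_euler('xyz',degrees=True).round(2))
E
python3 - <<'E'
from h import *
plan([(.24,.58,.29,70.6),(.4545,.217,.15,8.4)],45)
E
```

```text
t 1.0 [0.216  0.6131 0.2226] [-90.    -0.    70.59] grip 0.0866
12
[[[-11.6, -33.7, -16.8], [0.0, -0.0, 0.0]], [[-11.6, -33.7, -16.8], [0.0, -0.0, 0.0]], [[-27.1, 14.0, -32.3], [-0.0, 6.22, 0.0]], [[-23.5, 14.0, -35.0], [-0.0, 6.22, 0.0]], [[-19.5, 14.0, -37.4], [-0.0, 6.22, 0.0]], [[-15.3, 14.0, -39.3], [-0.0, 6.22, 0.0]], [[-11.1, 14.0, -40.7], [-0.0, 6.22, 0.0]], [[-6.5, 14.0, -41.6], [-0.0, 6.22, 0.0]], [[-2.0, 14.0, -42.1], [-0.0, 6.22, 0.0]], [[2.6, 14.0, -42.1], [-0.0, 6.22, 0.0]], [[7.2, 14.0, -41.6], [-0.0, 6.22, 0.0]], [[11.6, 14.0, -40.5], [-0.0, 6.22, 0.0]]]
end [0.4545 0.217  0.15  ] [-90.    -0.     8.39]
```

>>> {"name": "carry_out", "arguments": {
  "targets": [
    [[-11.6, -33.7, -16.8], [0, 0, 0]],
    [[-11.6, -33.7, -16.8], [0, 0, 0]],
    [[-27.1, 6, -32.3], [0, 6.2, 0]],
    [[-23.5, 6, -35], [0, 6.2, 0]],
    [[-19.5, 6, -37.4], [0, 6.2, 0]],
    [[-15.3, 10, -39.3], [0, 6.2, 0]]
  ],
  "jaw": 1,
  "squeeze": 25
}}

```text
time_s: 1.6
tool_pos: [0.3269, 0.4336, 0.2626]
tool_rot: [-90.0, -0.1, 45.5]
force: [0.6, 0.5, 0.3]
grip_width: 0.0872
```

Run:
```python
from h import *
plan([(.4545,.217,.13,8.4)],40)
```

```text
t 1.6 [0.3269 0.4336 0.2626] [-89.98  -0.11  45.54] grip 0.0872
8
[[[-8.2, 16.5, -30.4], [-0.01, 4.64, 0.01]], [[-5.7, 16.6, -30.9], [-0.01, 4.64, 0.01]], [[-3.2, 16.5, -31.3], [-0.01, 4.64, 0.01]], [[-0.6, 16.6, -31.4], [-0.01, 4.64, 0.01]], [[1.9, 16.6, -31.4], [-0.01, 4.64, 0.01]], [[4.5, 16.5, -31.1], [-0.01, 4.64, 0.01]], [[6.9, 16.6, -30.6], [-0.01, 4.64, 0.01]], [[9.4, 16.6, -30.0], [-0.01, 4.64, 0.01]]]
end [0.4545 0.217  0.13  ] [-9.001e+01 -3.000e-02  8.420e+00]
```

>>> {"name": "carry_out", "arguments": {
  "targets": [
    [[-8.2, 16.5, -30.4], [0, 4.6, 0]],
    [[-5.7, 16.5, -30.9], [0, 4.6, 0]],
    [[-3.2, 16.5, -31.3], [0, 4.6, 0]],
    [[-0.6, 16.5, -31.4], [0, 4.6, 0]],
    [[1.9, 16.5, -31.4], [0, 4.6, 0]],
    [[4.5, 16.5, -31.1], [0, 4.6, 0]],
    [[6.9, 16.5, -30.6], [0, 4.6, 0]],
    [[9.4, 16.5, -30], [0, 4.7, 0]],
    [[0, 0, 0], [0, 0, 0]],
    [[0, 0, 0], [0, 0, 0]]
  ]
}}

```text
time_s: 2.6
tool_pos: [0.4549, 0.2185, 0.1298]
tool_rot: [-90.0, 0.0, 8.8]
force: [-0.6, 0.6, -0.4]
grip_width: 0.0871
```

Run:
```python
from h import *
o=env.get_obs();print(o['tool_pos'],o['tool_rot'])
im=env.read_camera("wrist")
im=im[:,:,::-1].copy()
K=env.get_calibration("wrist");H=K['hand_eye']
# project expected jar
R=Ro.from_euler('xyz',o['tool_rot'],degrees=True).as_matrix();T=np.eye(4);T[:3,:3]=R;T[:3,3]=o['tool_pos'];W=np.linalg.inv(T@H)
P=jarpts(.4545,.217)@W[:3,:3].T+W[:3,3]
q=np.c_[K['fx']*P[:,0]/P[:,2]+K['cx'],K['fy']*P[:,1]/P[:,2]+K['cy']]
cv2.polylines(im,[cv2.convexHull(q.round().astype(np.int32))],True,(255,0,255),1)
cv2.imwrite("pics/w1.png",im)
plan([(.4545,.217,.032,8.4)],25)
```

```text
[0.45493026 0.21849893 0.12982547] [-8.99899656e+01  3.21346224e-02  8.81977516e+00]
t 2.65 [0.4548 0.2198 0.1303] [-8.995e+01 -2.000e-02  8.940e+00] grip 0.0871
4
[[[-0.2, 24.6, -0.7], [-0.01, 0.13, 0.0]], [[-0.2, 24.6, -0.7], [-0.01, 0.13, 0.0]], [[-0.2, 24.5, -0.7], [-0.01, 0.13, 0.0]], [[-0.1, 24.6, -0.6], [-0.01, 0.13, 0.0]]]
end [0.4545 0.217  0.032 ] [-8.999e+01 -2.000e-02  8.420e+00]
```

View pics/w1.png

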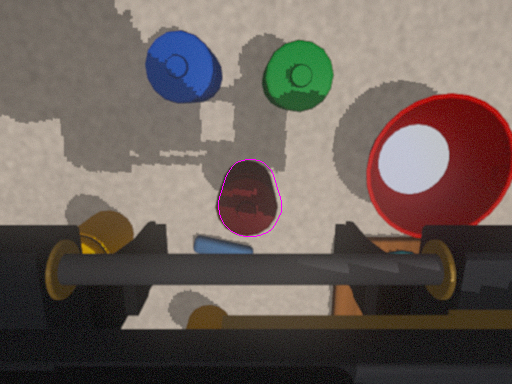

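The projected maroon outline sits on the jar at about (249,200), and the fingers are clear of it. Next: descend and grip.

>>> {"name": "carry_out", "arguments": {
  "targets": [
    [[0, 24.5, -0.6], [0, 0.1, 0]],
    [[0, 24.5, -0.6], [0, 0.1, 0]],
    [[0, 24.5, -0.6], [0, 0.1, 0]],
    [[0, 24.5, 0], [0, 0.1, 0]],
    [[0, 0, 0], [0, 0, 0]]
  ]
}}

```text
time_s: 3.15
tool_pos: [0.4524, 0.2177, 0.0297]
tool_rot: [-90.1, 0.3, 8.7]
force: [-0.8, -0.3, -0.5]
grip_width: 0.087
```

>>> {"name": "carry_out", "arguments": {
  "targets": [
    [[0, 0, 0], [0, 0, 0]],
    [[0, 0, 0], [0, 0, 0]],
    [[0, 0, 0], [0, 0, 0]],
    [[0, 0, 0], [0, 0, 0]],
    [[0, 0, 0], [0, 0, 0]],
    [[0, 0, 0], [0, 0, 0]],
    [[0, 0, 0], [0, 0, 0]],
    [[0, 0, 0], [0, 0, 0]]
  ],
  "jaw": 0,
  "squeeze": 25
}}

```text
time_s: 3.95
tool_pos: [0.4544, 0.2171, 0.0321]
tool_rot: [-90.0, 0.1, 8.5]
force: [-2.9, -0.3, 5.1]
grip_width: 0.0436
```

Run:
```python
from h import *
plan([(.4545,.217,.085,8.4)],20)
print(env.get_obs()['force'])
```

```text
t 3.95 [0.4544 0.2171 0.0321] [-90.     0.09   8.49] grip 0.0436
3
[[[-0.0, -17.6, -0.0], [0.0, 0.03, -0.03]], [[-0.0, -17.7, -0.1], [0.0, 0.03, -0.03]], [[0.0, -17.6, -0.0], [0.0, 0.03, -0.03]]]
end [0.4545 0.217  0.085 ] [-90.    0.    8.4]
[-2.89407072 -0.30657459  5.09518177]
```

>>> {"name": "carry_out", "arguments": {
  "targets": [
    [[0, -12, 0], [0, 0, 0]],
    [[0, -20, 0], [0, 0, 0]],
    [[0, -20, 0], [0, 0, 0]],
    [[0, 0, 0], [0, 0, 0]]
  ]
}}

```text
time_s: 4.35
tool_pos: [0.4578, 0.2183, 0.087]
tool_rot: [-89.9, -0.4, 8.5]
force: [0.7, -0.1, -1.6]
grip_width: 0.0433
```

Run:
```python
from h import *
plan([(.603,.148,.085,8.4)],20)
```

```text
t 4.35 [0.4578 0.2183 0.087 ] [-89.85  -0.37   8.47] grip 0.0433
9
[[[14.8, 0.3, -10.1], [-0.02, 0.01, 0.04]], [[14.8, 0.3, -10.1], [-0.02, 0.01, 0.04]], [[14.8, 0.2, -10.1], [-0.02, 0.01, 0.04]], [[14.8, 0.3, -10.1], [-0.02, 0.01, 0.04]], [[14.8, 0.3, -10.1], [-0.02, 0.01, 0.04]], [[14.9, 0.2, -10.1], [-0.02, 0.01, 0.04]], [[14.8, 0.3, -10.0], [-0.02, 0.01, 0.04]], [[14.8, 0.2, -10.1], [-0.02, 0.01, 0.04]], [[14.8, 0.2, -10.1], [-0.02, 0.01, 0.04]]]
end [0.603 0.148 0.085] [-9.003e+01 -1.000e-02  8.380e+00]
```

>>> {"name": "carry_out", "arguments": {
  "targets": [
    [[8, 0, -5], [0, 0, 0]],
    [[15, 0, -10], [0, 0, 0]],
    [[20, 0, -14], [0, 0, 0]],
    [[20, 0, -14], [0, 0, 0]],
    [[20, 0, -14], [0, 0, 0]],
    [[20, 0, -14], [0, 0, 0]],
    [[18, 0, -11], [0, 0, 0]],
    [[11, 0, -7], [0, 0, 0]],
    [[4, 0, -2], [0, 0, 0]],
    [[0, 0, 0], [0, 0, 0]],
    [[0, 0, 0], [0, 0, 0]],
    [[0, 0, 0], [0, 0, 0]]
  ]
}}

```text
time_s: 5.55
tool_pos: [0.6022, 0.1483, 0.0839]
tool_rot: [-90.0, 0.0, 8.6]
force: [0.2, -0.3, -3.0]
grip_width: 0.0434
```

Run:
```python
from h import *
plan([(.603,.148,.049,8.4)],12)
```

```text
t 5.55 [0.6022 0.1483 0.0839] [-8.996e+01  3.000e-02  8.570e+00] grip 0.0434
3
[[[0.2, 11.6, -0.1], [-0.01, 0.06, -0.01]], [[0.3, 11.6, -0.2], [-0.01, 0.06, -0.01]], [[0.2, 11.7, -0.1], [-0.01, 0.06, -0.01]]]
end [0.603 0.148 0.049] [-89.99   0.     8.39]
```

>>> {"name": "carry_out", "arguments": {
  "targets": [
    [[0.5, 8, 0], [0, 0, 0]],
    [[0.3, 8, 0], [0, 0, 0]],
    [[0, 7, 0], [0, 0, 0]],
    [[0, 5, 0], [0, 0, 0]],
    [[0, 3, 0], [0, 0, 0]],
    [[0, 2, 0], [0, 0, 0]],
    [[0, 1.5, 0], [0, 0, 0]],
    [[0, 0.5, 0], [0, 0, 0]],
    [[0, 0, 0], [0, 0, 0]],
    [[0, 0, 0], [0, 0, 0]]
  ]
}}

```text
time_s: 6.55
tool_pos: [0.6041, 0.1474, 0.0492]
tool_rot: [-90.0, -0.0, 8.5]
force: [-0.7, 0.7, -2.8]
grip_width: 0.0429
```

Run:
```python
from h import *
o=env.get_obs();print(o['tool_pos'],o['force'])
im=env.read_camera("side")[:,:,::-1]
cv2.imwrite("pics/s2.png",cv2.resize(im[90:270,130:430],None,fx=2.5,fy=2.5,interpolation=cv2.INTER_CUBIC))
```

```text
[0.60411771 0.14744539 0.04923308] [-0.73482773  0.72852993 -2.76754445]
```

View pics/s2.png

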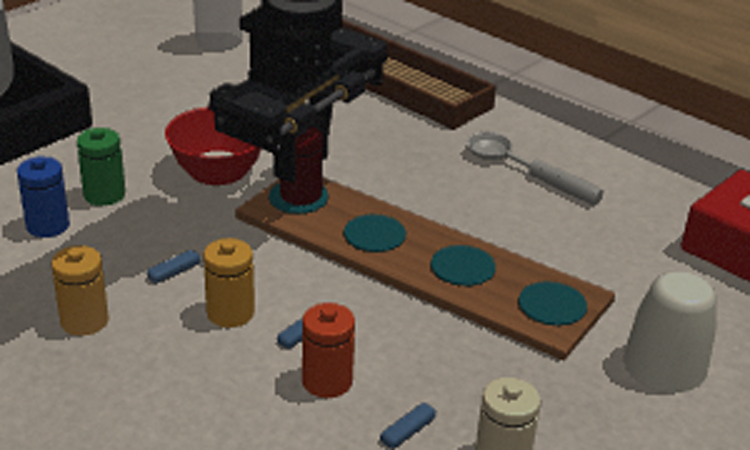

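The maroon jar is over the bowl-side coaster, its base at about (300,197) in the crop. I'll lower the last millimetre and release.

>>> {"name": "carry_out", "arguments": {
  "targets": [
    [[0, 0.8, 0], [0, 0, 0]],
    [[0, 0.4, 0], [0, 0, 0]],
    [[0, 0, 0], [0, 0, 0]],
    [[0, 0, 0], [0, 0, 0]]
  ]
}}

```text
time_s: 7.0
tool_pos: [0.6041, 0.1475, 0.0482]
tool_rot: [-90.0, -0.0, 8.5]
force: [-0.0, 1.5, 0.9]
grip_width: 0.0435
```

>>> {"name": "carry_out", "arguments": {
  "targets": [
    [[0, 0, 0], [0, 0, 0]],
    [[0, 0, 0], [0, 0, 0]],
    [[0, 0, 0], [0, 0, 0]],
    [[0, 0, 0], [0, 0, 0]],
    [[0, 0, 0], [0, 0, 0]],
    [[0, 0, 0], [0, 0, 0]],
    [[0, 0, 0], [0, 0, 0]]
  ],
  "jaw": 1
}}

```text
time_s: 7.7
tool_pos: [0.6039, 0.1474, 0.0478]
tool_rot: [-90.0, -0.0, 8.5]
force: [0.1, -0.2, 0.5]
grip_width: 0.0848
```

>>> {"name": "carry_out", "arguments": {
  "targets": [
    [[0, -10, 0], [0, 0, 0]],
    [[0, -20, 0], [0, 0, 0]],
    [[0, -30, 0], [0, 0, 0]],
    [[0, -25, 0], [0, 0, 0]],
    [[0, 0, 0], [0, 0, 0]]
  ]
}}

```text
time_s: 8.2
tool_pos: [0.6069, 0.1479, 0.138]
tool_rot: [-89.9, -0.5, 8.5]
force: [1.0, -0.7, -0.3]
grip_width: 0.0867
```

Run:
```python
from h import *
plan([(.436,-.059,.132,8.4)],30)
```

```text
t 8.2 [0.6069 0.1479 0.138 ] [-89.9   -0.47   8.47] grip 0.0867
9
[[[-22.2, 0.4, -19.9], [-0.01, 0.01, 0.05]], [[-22.1, 0.5, -20.0], [-0.01, 0.01, 0.05]], [[-22.2, 0.5, -19.9], [-0.01, 0.01, 0.05]], [[-22.2, 0.5, -20.0], [-0.01, 0.01, 0.05]], [[-22.1, 0.6, -20.0], [-0.01, 0.01, 0.05]], [[-22.2, 0.5, -19.9], [-0.01, 0.01, 0.05]], [[-22.1, 0.6, -20.0], [-0.01, 0.01, 0.05]], [[-22.2, 0.6, -20.0], [-0.01, 0.01, 0.05]], [[-22.1, 0.7, -19.9], [-0.01, 0.01, 0.05]]]
end [ 0.436 -0.059  0.132] [-8.999e+01 -2.000e-02  8.380e+00]
```

>>> {"name": "carry_out", "arguments": {
  "targets": [
    [[-10, 0, -9], [0, 0, 0]],
    [[-23, 0, -21], [0, 0, 0]],
    [[-28, 0, -26], [0, 0, 0]],
    [[-28, 0, -26], [0, 0, 0]],
    [[-28, 0, -26], [0, 0, 0]],
    [[-28, 0, -26], [0, 0, 0]],
    [[-25, 0, -22], [0, 0, 0]],
    [[-17, 0, -15], [0, 0, 0]],
    [[-9.7, 0, -8.4], [0, 0, 0]],
    [[0, 0, 0], [0, 0, 0]],
    [[0, 0, 0], [0, 0, 0]],
    [[0, 0, 0], [0, 0, 0]]
  ]
}}

```text
time_s: 9.4
tool_pos: [0.4364, -0.058, 0.1326]
tool_rot: [-90.0, -0.0, 8.6]
force: [0.6, 0.2, -1.1]
grip_width: 0.0872
```

Run:
```python
from h import *
plan([(.436,-.059,.032,8.4)],25)
c="top"
im=env.read_camera(c)
for c in ("side","top"):
    im=env.read_camera(c)
    for d in env.outline_of(c,"jar_maroon_center"):
        cen=mcen(d['mask']); p=fitjar(c,cen,.016); print(c,round(d['p'],2),cen.round(1),d['mask'].sum(),round(hullcen(c,jarpts(*p,.016))[1]),p.round(4))
```

```text
t 9.4 [ 0.4364 -0.058   0.1326] [-90.01  -0.     8.59] grip 0.0872
5
[[[-0.1, 20.1, -0.2], [0.0, 0.04, 0.0]], [[-0.1, 20.2, -0.2], [0.0, 0.04, 0.0]], [[-0.1, 20.1, -0.1], [0.0, 0.04, 0.0]], [[-0.2, 20.1, -0.2], [0.0, 0.04, 0.0]], [[-0.1, 20.1, -0.2], [0.0, 0.04, 0.0]]]
end [ 0.436 -0.059  0.032] [-90.01  -0.     8.39]
side 0.87 [170.  155.5] 477 546 [0.4613 0.2884]
side 0.74 [147.1 167.9] 528 595 [0.3873 0.2806]
top 0.83 [118.7 210. ] 478 516 [0.4737 0.3001]
top 0.64 [191.1 152. ] 407 429 [0.6056 0.1461]
top 0.59 [119.8 243.9] 480 527 [0.4    0.2947]
```

Maroon is within about 3 mm of its coaster centre. Next is orange.

>>> {"name": "carry_out", "arguments": {
  "targets": [
    [[0, 15, -0.9], [0, 0, 0]],
    [[0, 25, 0], [0, 0, 0]],
    [[0, 25, 0], [0, 0, 0]],
    [[0, 20, 0], [0, 0, 0]],
    [[0, 12, 0], [0, 0, 0]],
    [[0, 3.5, 0], [0, 0, 0]],
    [[0, 0, 0], [0, 0, 0]]
  ]
}}

```text
time_s: 10.35
tool_pos: [0.4361, -0.0599, 0.0323]
tool_rot: [-90.0, 0.0, 8.5]
force: [0.1, 0.0, -0.2]
grip_width: 0.0872
```

>>> {"name": "carry_out", "arguments": {
  "targets": [
    [[0, 0, 0], [0, 0, 0]],
    [[0, 0, 0], [0, 0, 0]],
    [[0, 0, 0], [0, 0, 0]],
    [[0, 0, 0], [0, 0, 0]],
    [[0, 0, 0], [0, 0, 0]],
    [[0, 0, 0], [0, 0, 0]],
    [[0, 0, 0], [0, 0, 0]],
    [[0, 0, 0], [0, 0, 0]]
  ],
  "jaw": 0,
  "squeeze": 25
}}

```text
time_s: 11.15
tool_pos: [0.4355, -0.06, 0.0322]
tool_rot: [-90.0, 0.1, 8.5]
force: [-2.7, -0.0, 4.1]
grip_width: 0.0435
```

>>> {"name": "carry_out", "arguments": {
  "targets": [
    [[0, -10, 0], [0, 0, 0]],
    [[0, -18, 0], [0, 0, 0]],
    [[0, -18, 0], [0, 0, 0]],
    [[0, -7, 0], [0, 0, 0]],
    [[0, 0, 0], [0, 0, 0]],
    [[0, 0, 0], [0, 0, 0]]
  ]
}}

```text
time_s: 11.75
tool_pos: [0.4356, -0.0598, 0.0848]
tool_rot: [-90.0, 0.0, 8.5]
force: [-0.7, 0.5, -3.6]
grip_width: 0.0431
```

Run:
```python
from h import *
plan([(.611,.0486,.085,8.4)],22)
```

```text
t 11.75 [ 0.4356 -0.0598  0.0848] [-8.999e+01  3.000e-02  8.500e+00] grip 0.0431
10
[[[18.9, -0.0, 8.1], [-0.0, 0.01, -0.0]], [[19.0, -0.1, 8.2], [-0.0, 0.01, -0.0]], [[18.9, 0.0, 8.1], [-0.0, 0.01, -0.0]], [[19.0, -0.0, 8.2], [-0.0, 0.01, -0.0]], [[18.9, -0.0, 8.1], [-0.0, 0.01, -0.0]], [[19.0, -0.1, 8.2], [-0.0, 0.01, -0.0]], [[18.9, 0.0, 8.1], [-0.0, 0.01, -0.0]], [[18.9, -0.0, 8.2], [-0.0, 0.01, -0.0]], [[19.0, -0.0, 8.1], [-0.0, 0.01, -0.0]], [[18.9, -0.1, 8.2], [-0.0, 0.01, -0.0]]]
end [0.611  0.0486 0.085 ] [-8.999e+01  3.000e-02  8.400e+00]
```

>>> {"name": "carry_out", "arguments": {
  "targets": [
    [[10, 0, 4.3], [0, 0, 0]],
    [[22, 0, 9.4], [0, 0, 0]],
    [[27, 0, 11.5], [0, 0, 0]],
    [[27, 0, 11.5], [0, 0, 0]],
    [[27, 0, 11.5], [0, 0, 0]],
    [[27, 0, 11.5], [0, 0, 0]],
    [[24, 0, 10.2], [0, 0, 0]],
    [[16, 0, 6.8], [0, 0, 0]],
    [[9, 0, 4], [0, 0, 0]],
    [[0, 0, 0], [0, 0, 0]],
    [[0, 0, 0], [0, 0, 0]],
    [[0, 0, 0], [0, 0, 0]]
  ]
}}

```text
time_s: 12.95
tool_pos: [0.6102, 0.0468, 0.085]
tool_rot: [-90.0, 0.1, 8.4]
force: [-0.6, 0.2, -1.9]
grip_width: 0.0433
```

Run:
```python
from h import *
plan([(.611,.048,.048,8.4)],50)
```

```text
t 12.95 [0.6102 0.0468 0.085 ] [-9.00e+01  5.00e-02  8.42e+00] grip 0.0433
1
[[[1.0, 37.0, 1.1], [0.0, 0.02, -0.05]]]
end [0.611 0.048 0.048] [-90.    0.    8.4]
```

>>> {"name": "carry_out", "arguments": {
  "targets": [
    [[0.5, 8, 0.8], [0, 0, 0]],
    [[0, 8, 0], [0, 0, 0]],
    [[0, 7, 0], [0, 0, 0]],
    [[0, 5, 0], [0, 0, 0]],
    [[0, 4, 0], [0, 0, 0]],
    [[0, 2, 0], [0, 0, 0]],
    [[0, 1.5, 0], [0, 0, 0]],
    [[0, 1, 0], [0, 0, 0]],
    [[0, 0.3, 0], [0, 0, 0]],
    [[0, 0, 0], [0, 0, 0]],
    [[0, 0, 0], [0, 0, 0]]
  ]
}}

```text
time_s: 14.05
tool_pos: [0.6116, 0.0486, 0.0487]
tool_rot: [-90.0, -0.0, 8.5]
force: [0.0, -0.2, -2.7]
grip_width: 0.0434
```

Run:
```python
from h import *
o=env.get_obs();print(o['tool_pos'],o['force'])
im=env.read_camera("side")[:,:,::-1]
cv2.imwrite("pics/s3.png",cv2.resize(im[90:270,130:430],None,fx=2.5,fy=2.5,interpolation=cv2.INTER_CUBIC))
```

```text
[0.61155187 0.04863229 0.04867281] [ 0.02688756 -0.15206721 -2.68088023]
```

View pics/s3.png

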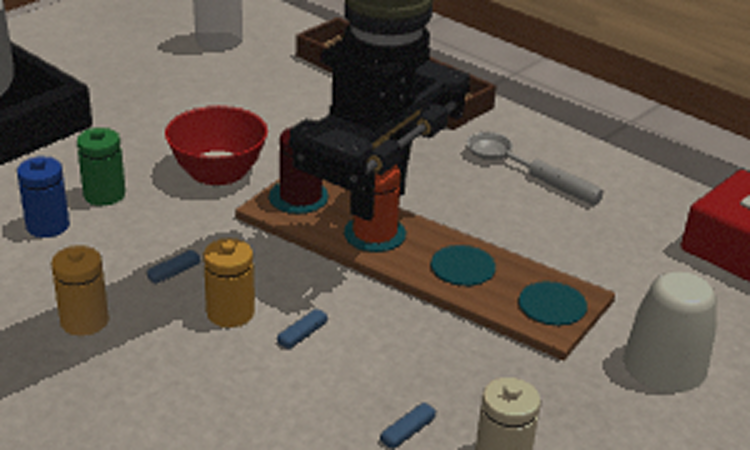

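Orange is centred over coaster 2, its base at about (375,235) in the crop. I'll release it, rise and go to yellow.

>>> {"name": "carry_out", "arguments": {
  "targets": [
    [[0, 0.7, 0], [0, 0, 0]],
    [[0, 0.2, 0], [0, 0, 0]],
    [[0, 0, 0], [0, 0, 0]]
  ]
}}

```text
time_s: 14.4
tool_pos: [0.6116, 0.0486, 0.0483]
tool_rot: [-90.0, -0.0, 8.5]
force: [-2.1, -0.0, 3.3]
grip_width: 0.0432
```

>>> {"name": "carry_out", "arguments": {
  "targets": [
    [[0, 0, 0], [0, 0, 0]],
    [[0, 0, 0], [0, 0, 0]],
    [[0, 0, 0], [0, 0, 0]],
    [[0, 0, 0], [0, 0, 0]],
    [[0, 0, 0], [0, 0, 0]],
    [[0, 0, 0], [0, 0, 0]],
    [[0, 0, 0], [0, 0, 0]]
  ],
  "jaw": 1
}}

```text
time_s: 15.1
tool_pos: [0.6114, 0.0486, 0.0475]
tool_rot: [-90.0, -0.0, 8.5]
force: [-0.3, -0.7, 0.2]
grip_width: 0.0853
```

>>> {"name": "carry_out", "arguments": {
  "targets": [
    [[0, -10, 0], [0, 0, 0]],
    [[0, -20, 0], [0, 0, 0]],
    [[0, -30, 0], [0, 0, 0]],
    [[0, -20, 0], [0, 0, 0]],
    [[0, -5, 0], [0, 0, 0]],
    [[0, 0, 0], [0, 0, 0]],
    [[0, 0, 0], [0, 0, 0]]
  ]
}}

```text
time_s: 15.8
tool_pos: [0.6106, 0.0487, 0.1316]
tool_rot: [-90.0, 0.1, 8.5]
force: [0.4, 0.2, -0.6]
grip_width: 0.0869
```

Run:
```python
from h import *
plan([(.4386,.068,.132,8.4)],200)
```

```text
t 15.8 [0.6106 0.0487 0.1316] [-89.99   0.09   8.5 ] grip 0.0869
1
[[[-167.3, -0.2, 44.5], [-0.01, 0.1, -0.09]]]
end [0.4386 0.068  0.132 ] [-90.    0.    8.4]
```

>>> {"name": "carry_out", "arguments": {
  "targets": [
    [[-8, 0, 2], [0, 0, 0]],
    [[-20, 0, 5.3], [0, 0, 0]],
    [[-26, 0, 7], [0, 0, 0]],
    [[-26, 0, 7], [0, 0, 0]],
    [[-26, 0, 7], [0, 0, 0]],
    [[-24, 0, 6.4], [0, 0, 0]],
    [[-19, 0, 5], [0, 0, 0]],
    [[-12, 0, 3.2], [0, 0, 0]],
    [[-6.3, 0, 1.6], [0, 0, 0]],
    [[0, 0, 0], [0, 0, 0]],
    [[0, 0, 0], [0, 0, 0]],
    [[0, 0, 0], [0, 0, 0]]
  ]
}}

```text
time_s: 17.0
tool_pos: [0.4401, 0.0677, 0.1326]
tool_rot: [-90.0, -0.0, 8.5]
force: [-0.2, -0.2, -0.7]
grip_width: 0.0871
```

Run:
```python
from h import *
plan([(.4386,.068,.032,8.4)],200)
o=env.get_obs()
im=env.read_camera("wrist")[:,:,::-1].copy()
K=env.get_calibration("wrist");H=K['hand_eye']
R=Ro.from_euler('xyz',o['tool_rot'],degrees=True).as_matrix();T=np.eye(4);T[:3,:3]=R;T[:3,3]=o['tool_pos'];W=np.linalg.inv(T@H)
P=jarpts(.4386,.068)@W[:3,:3].T+W[:3,3]
q=np.c_[K['fx']*P[:,0]/P[:,2]+K['cx'],K['fy']*P[:,1]/P[:,2]+K['cy']]
cv2.polylines(im,[cv2.convexHull(q.round().astype(np.int32))],True,(255,0,255),1)
cv2.imwrite("pics/w3.png",im)
```

```text
t 17.0 [0.4401 0.0677 0.1326] [-9.002e+01 -3.000e-02  8.460e+00] grip 0.0871
1
[[[-1.5, 100.6, 0.5], [0.02, 0.06, 0.03]]]
end [0.4386 0.068  0.032 ] [-90.    0.    8.4]
```

View pics/w3.png

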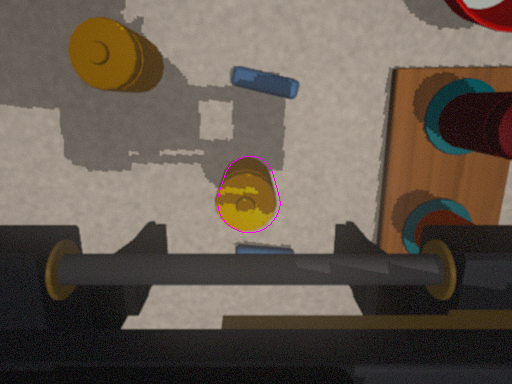

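The outline fits the yellow jar at (247,195), and both placed jars are standing on their coasters.

>>> {"name": "carry_out", "arguments": {
  "targets": [
    [[-0.8, 15, 0.3], [0, 0, 0]],
    [[0, 25, 0], [0, 0, 0]],
    [[0, 25, 0], [0, 0, 0]],
    [[0, 20, 0], [0, 0, 0]],
    [[0, 12, 0], [0, 0, 0]],
    [[0, 3.5, 0], [0, 0, 0]],
    [[0, 0, 0], [0, 0, 0]]
  ]
}}

```text
time_s: 17.75
tool_pos: [0.4387, 0.068, 0.032]
tool_rot: [-90.0, 0.0, 8.5]
force: [-0.7, -1.0, 0.3]
grip_width: 0.0873
```

>>> {"name": "carry_out", "arguments": {
  "targets": [
    [[0, 0, 0], [0, 0, 0]],
    [[0, 0, 0], [0, 0, 0]],
    [[0, 0, 0], [0, 0, 0]],
    [[0, 0, 0], [0, 0, 0]],
    [[0, 0, 0], [0, 0, 0]],
    [[0, 0, 0], [0, 0, 0]],
    [[0, 0, 0], [0, 0, 0]],
    [[0, 0, 0], [0, 0, 0]]
  ],
  "jaw": 0,
  "squeeze": 25
}}

```text
time_s: 18.55
tool_pos: [0.438, 0.0681, 0.0321]
tool_rot: [-90.0, 0.1, 8.5]
force: [-2.0, -1.3, 3.2]
grip_width: 0.0434
```

>>> {"name": "carry_out", "arguments": {
  "targets": [
    [[0, -10, 0], [0, 0, 0]],
    [[0, -18, 0], [0, 0, 0]],
    [[0, -18, 0], [0, 0, 0]],
    [[0, -7, 0], [0, 0, 0]],
    [[0, 0, 0], [0, 0, 0]],
    [[0, 0, 0], [0, 0, 0]]
  ]
}}

```text
time_s: 19.15
tool_pos: [0.4382, 0.0681, 0.0846]
tool_rot: [-90.0, 0.0, 8.5]
force: [0.8, -1.0, -2.5]
grip_width: 0.0435
```

Run:
```python
from h import *
plan([(.6317,-.0458,.085,8.4)],200)
```

```text
t 19.15 [0.4382 0.0681 0.0846] [-9.00e+01  2.00e-02  8.49e+00] grip 0.0435
2
[[[87.3, -0.2, -70.6], [-0.0, 0.05, -0.01]], [[87.3, -0.2, -70.5], [-0.0, 0.05, -0.01]]]
end [ 0.6317 -0.0458  0.085 ] [-90.     0.     8.39]
```

>>> {"name": "carry_out", "arguments": {
  "targets": [
    [[8.7, 0, -7], [0, 0, 0]],
    [[21, 0, -17], [0, 0, 0]],
    [[26.2, 0, -21.2], [0, 0, 0]],
    [[26.2, 0, -21.2], [0, 0, 0]],
    [[26.2, 0, -21.2], [0, 0, 0]],
    [[24.4, 0, -19.7], [0, 0, 0]],
    [[21, 0, -17], [0, 0, 0]],
    [[14, 0, -11.3], [0, 0, 0]],
    [[7, 0, -5.6], [0, 0, 0]],
    [[0, 0, 0], [0, 0, 0]],
    [[0, 0, 0], [0, 0, 0]],
    [[0, 0, 0], [0, 0, 0]]
  ]
}}

```text
time_s: 20.35
tool_pos: [0.6313, -0.0448, 0.0848]
tool_rot: [-89.9, 0.0, 8.5]
force: [-0.8, -0.3, -0.9]
grip_width: 0.0433
```

Run:
```python
from h import *
plan([(.6317,-.0458,.048,8.4)],50)
```

```text
t 20.35 [ 0.6313 -0.0448  0.0848] [-8.995e+01  4.000e-02  8.550e+00] grip 0.0433
1
[[[0.2, 36.8, -1.1], [-0.05, 0.15, -0.04]]]
end [ 0.6317 -0.0458  0.048 ] [-90.    0.    8.4]
```

>>> {"name": "carry_out", "arguments": {
  "targets": [
    [[0, 8, -0.5], [0, 0, 0]],
    [[0, 8, 0], [0, 0, 0]],
    [[0, 7, 0], [0, 0, 0]],
    [[0, 5, 0], [0, 0, 0]],
    [[0, 4, 0], [0, 0, 0]],
    [[0, 2, 0], [0, 0, 0]],
    [[0, 1.5, 0], [0, 0, 0]],
    [[0, 0.7, 0], [0, 0, 0]],
    [[0, 0.3, 0], [0, 0, 0]],
    [[0, 0, 0], [0, 0, 0]],
    [[0, 0, 0], [0, 0, 0]]
  ]
}}

```text
time_s: 21.45
tool_pos: [0.6324, -0.0463, 0.0488]
tool_rot: [-90.0, -0.0, 8.5]
force: [-0.3, -0.2, -2.3]
grip_width: 0.043
```

Run:
```python
from h import *
o=env.get_obs();print(o['tool_pos'],o['force'])
im=env.read_camera("side")[:,:,::-1]
cv2.imwrite("pics/s4.png",cv2.resize(im[90:270,130:430],None,fx=2.5,fy=2.5,interpolation=cv2.INTER_CUBIC))
```

```text
[ 0.63236233 -0.04625683  0.04878466] [-0.25410243 -0.21380818 -2.2992298 ]
```

View pics/s4.png

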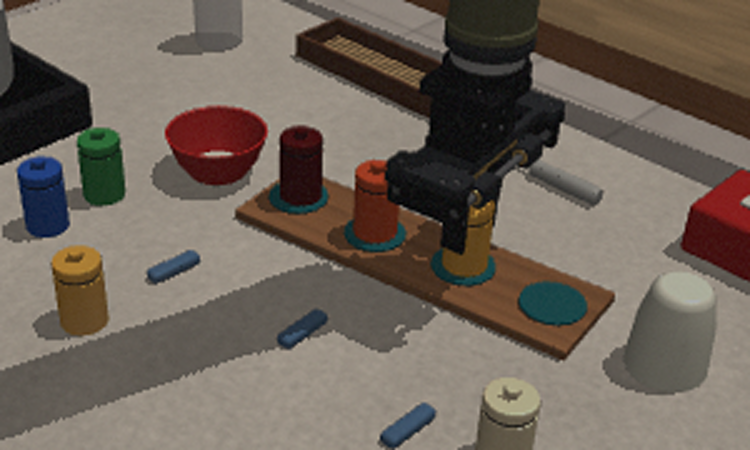

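Yellow is centred over coaster 3, its base at about (463,267) in the crop. Release.

>>> {"name": "carry_out", "arguments": {
  "targets": [
    [[0, 0.7, 0], [0, 0, 0]],
    [[0, 0.2, 0], [0, 0, 0]],
    [[0, 0, 0], [0, 0, 0]]
  ]
}}

```text
time_s: 21.8
tool_pos: [0.6324, -0.0462, 0.0481]
tool_rot: [-90.0, -0.0, 8.5]
force: [-1.7, 0.2, 1.7]
grip_width: 0.0436
```

>>> {"name": "carry_out", "arguments": {
  "targets": [
    [[0, 0, 0], [0, 0, 0]],
    [[0, 0, 0], [0, 0, 0]],
    [[0, 0, 0], [0, 0, 0]],
    [[0, 0, 0], [0, 0, 0]],
    [[0, 0, 0], [0, 0, 0]],
    [[0, 0, 0], [0, 0, 0]],
    [[0, 0, 0], [0, 0, 0]]
  ],
  "jaw": 1
}}

```text
time_s: 22.5
tool_pos: [0.6322, -0.0462, 0.0476]
tool_rot: [-90.0, -0.0, 8.5]
force: [-0.2, -0.4, -0.1]
grip_width: 0.0851
```

>>> {"name": "carry_out", "arguments": {
  "targets": [
    [[0, -10, 0], [0, 0, 0]],
    [[0, -20, 0], [0, 0, 0]],
    [[0, -30, 0], [0, 0, 0]],
    [[0, -20, 0], [0, 0, 0]],
    [[0, -5, 0], [0, 0, 0]],
    [[0, 0, 0], [0, 0, 0]],
    [[0, 0, 0], [0, 0, 0]]
  ]
}}

```text
time_s: 23.2
tool_pos: [0.6315, -0.046, 0.1317]
tool_rot: [-90.0, 0.1, 8.5]
force: [-0.7, 0.6, -0.3]
grip_width: 0.0869
```

Run:
```python
from h import *
plan([(.47,-.2193,.132,8.4)],300)
```

```text
t 23.2 [ 0.6315 -0.046   0.1317] [-89.98   0.09   8.5 ] grip 0.0869
1
[[[-185.4, -0.1, -147.5], [-0.02, 0.1, -0.09]]]
end [ 0.47   -0.2193  0.132 ] [-90.   -0.    8.4]
```

>>> {"name": "carry_out", "arguments": {
  "targets": [
    [[-9.3, 0, -7.4], [0, 0, 0]],
    [[-22, 0, -17.5], [0, 0, 0]],
    [[-28, 0, -22.3], [0, 0, 0]],
    [[-28, 0, -22.3], [0, 0, 0]],
    [[-28, 0, -22.3], [0, 0, 0]],
    [[-26, 0, -20.7], [0, 0, 0]],
    [[-22, 0, -17.5], [0, 0, 0]],
    [[-15, 0, -11.9], [0, 0, 0]],
    [[-7, 0, -5.6], [0, 0, 0]],
    [[0, 0, 0], [0, 0, 0]],
    [[0, 0, 0], [0, 0, 0]],
    [[0, 0, 0], [0, 0, 0]]
  ]
}}

```text
time_s: 24.4
tool_pos: [0.4717, -0.2182, 0.1325]
tool_rot: [-90.0, -0.0, 8.6]
force: [0.3, -0.8, -0.6]
grip_width: 0.087
```

Run:
```python
from h import *
plan([(.47,-.2193,.032,8.4)],200)
o=env.get_obs()
im=env.read_camera("wrist")[:,:,::-1].copy()
K=env.get_calibration("wrist");H=K['hand_eye']
R=Ro.from_euler('xyz',o['tool_rot'],degrees=True).as_matrix();T=np.eye(4);T[:3,:3]=R;T[:3,3]=o['tool_pos'];W=np.linalg.inv(T@H)
P=jarpts(.47,-.2193)@W[:3,:3].T+W[:3,3]
q=np.c_[K['fx']*P[:,0]/P[:,2]+K['cx'],K['fy']*P[:,1]/P[:,2]+K['cy']]
cv2.polylines(im,[cv2.convexHull(q.round().astype(np.int32))],True,(255,0,255),1)
cv2.imwrite("pics/w4.png",im)
```

```text
t 24.4 [ 0.4717 -0.2182  0.1325] [-89.99  -0.     8.63] grip 0.087
1
[[[-1.9, 100.5, -0.9], [-0.01, 0.23, 0.0]]]
end [ 0.47   -0.2193  0.032 ] [-90.   -0.    8.4]
```

View pics/w4.png

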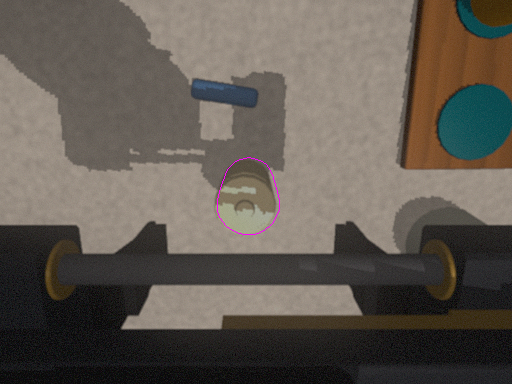

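The outline fits the cream jar at (247,197).

>>> {"name": "carry_out", "arguments": {
  "targets": [
    [[-0.9, 15, -0.3], [0, 0, 0]],
    [[0, 25, 0], [0, 0, 0]],
    [[0, 25, 0], [0, 0, 0]],
    [[0, 20, 0], [0, 0, 0]],
    [[0, 12, 0], [0, 0, 0]],
    [[0, 3.5, 0], [0, 0, 0]],
    [[0, 0, 0], [0, 0, 0]]
  ]
}}

```text
time_s: 25.15
tool_pos: [0.4702, -0.2198, 0.0321]
tool_rot: [-90.0, 0.0, 8.5]
force: [-0.5, 0.3, 0.5]
grip_width: 0.0872
```

>>> {"name": "carry_out", "arguments": {
  "targets": [
    [[0, 0, 0], [0, 0, 0]],
    [[0, 0, 0], [0, 0, 0]],
    [[0, 0, 0], [0, 0, 0]],
    [[0, 0, 0], [0, 0, 0]],
    [[0, 0, 0], [0, 0, 0]],
    [[0, 0, 0], [0, 0, 0]],
    [[0, 0, 0], [0, 0, 0]],
    [[0, 0, 0], [0, 0, 0]]
  ],
  "jaw": 0,
  "squeeze": 25
}}

```text
time_s: 25.95
tool_pos: [0.4695, -0.2199, 0.0322]
tool_rot: [-90.0, 0.0, 8.5]
force: [-2.0, 0.4, 2.2]
grip_width: 0.0437
```

>>> {"name": "carry_out", "arguments": {
  "targets": [
    [[0, -10, 0], [0, 0, 0]],
    [[0, -18, 0], [0, 0, 0]],
    [[0, -18, 0], [0, 0, 0]],
    [[0, -7, 0], [0, 0, 0]],
    [[0, 0, 0], [0, 0, 0]],
    [[0, 0, 0], [0, 0, 0]]
  ]
}}

```text
time_s: 26.55
tool_pos: [0.4696, -0.2196, 0.0847]
tool_rot: [-90.0, 0.0, 8.5]
force: [-1.5, -0.4, -1.2]
grip_width: 0.0434
```

Run:
```python
from h import *
plan([(.6455,-.1395,.085,8.4)],200)
```

```text
t 26.55 [ 0.4696 -0.2196  0.0847] [-8.997e+01  2.000e-02  8.500e+00] grip 0.0434
1
[[[185.8, -0.3, 53.2], [-0.03, 0.1, -0.02]]]
end [ 0.6455 -0.1395  0.085 ] [-90.   -0.    8.4]
```

>>> {"name": "carry_out", "arguments": {
  "targets": [
    [[9.3, 0, 2.7], [0, 0, 0]],
    [[22, 0, 6.3], [0, 0, 0]],
    [[28, 0, 8], [0, 0, 0]],
    [[28, 0, 8], [0, 0, 0]],
    [[28, 0, 8], [0, 0, 0]],
    [[26, 0, 7.4], [0, 0, 0]],
    [[22, 0, 6.3], [0, 0, 0]],
    [[15, 0, 4.3], [0, 0, 0]],
    [[7, 0, 2], [0, 0, 0]],
    [[0, 0, 0], [0, 0, 0]],
    [[0, 0, 0], [0, 0, 0]],
    [[0, 0, 0], [0, 0, 0]]
  ]
}}

```text
time_s: 27.75
tool_pos: [0.6444, -0.1411, 0.085]
tool_rot: [-90.0, 0.0, 8.4]
force: [1.0, 0.6, -1.8]
grip_width: 0.0436
```

Run:
```python
from h import *
plan([(.6452,-.1395,.048,8.4)],50)
```

```text
t 27.75 [ 0.6444 -0.1411  0.085 ] [-9.0e+01  4.0e-02  8.4e+00] grip 0.0436
1
[[[1.1, 37.0, 1.5], [-0.0, 0.0, -0.04]]]
end [ 0.6452 -0.1395  0.048 ] [-90.    0.    8.4]
```

>>> {"name": "carry_out", "arguments": {
  "targets": [
    [[0, 8, 0.5], [0, 0, 0]],
    [[0, 8, 0], [0, 0, 0]],
    [[0, 7, 0], [0, 0, 0]],
    [[0, 5, 0], [0, 0, 0]],
    [[0, 4, 0], [0, 0, 0]],
    [[0, 2, 0], [0, 0, 0]],
    [[0, 1.5, 0], [0, 0, 0]],
    [[0, 0.7, 0], [0, 0, 0]],
    [[0, 0.3, 0], [0, 0, 0]],
    [[0, 0, 0], [0, 0, 0]],
    [[0, 0, 0], [0, 0, 0]]
  ]
}}

```text
time_s: 28.85
tool_pos: [0.6454, -0.1396, 0.0489]
tool_rot: [-90.0, -0.0, 8.5]
force: [1.1, -0.4, -1.0]
grip_width: 0.0436
```

Run:
```python
from h import *
o=env.get_obs();print(o['tool_pos'],o['force'])
im=env.read_camera("side")[:,:,::-1]
cv2.imwrite("pics/s5.png",cv2.resize(im[90:270,130:430],None,fx=2.5,fy=2.5,interpolation=cv2.INTER_CUBIC))
```

```text
[ 0.64540081 -0.1396388   0.04888105] [ 1.05876371 -0.41628578 -0.98038587]
```

View pics/s5.png

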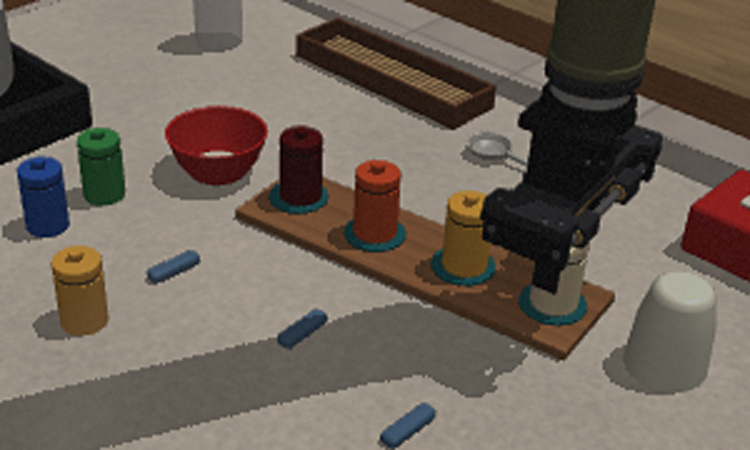

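Cream is centred over coaster 4, its base at about (553,303) in the crop, and the cup is untouched. I'll release it, rise and back away.

>>> {"name": "carry_out", "arguments": {
  "targets": [
    [[0, 0.7, 0], [0, 0, 0]],
    [[0, 0.2, 0], [0, 0, 0]],
    [[0, 0, 0], [0, 0, 0]]
  ]
}}

```text
time_s: 29.2
tool_pos: [0.6455, -0.1397, 0.0483]
tool_rot: [-90.0, -0.0, 8.5]
force: [-1.1, 0.0, 2.0]
grip_width: 0.0435
```

>>> {"name": "carry_out", "arguments": {
  "targets": [
    [[0, 0, 0], [0, 0, 0]],
    [[0, 0, 0], [0, 0, 0]],
    [[0, 0, 0], [0, 0, 0]],
    [[0, 0, 0], [0, 0, 0]],
    [[0, 0, 0], [0, 0, 0]],
    [[0, 0, 0], [0, 0, 0]],
    [[0, 0, 0], [0, 0, 0]]
  ],
  "jaw": 1
}}

```text
time_s: 29.9
tool_pos: [0.6453, -0.1396, 0.0477]
tool_rot: [-90.0, -0.0, 8.5]
force: [-0.9, 0.8, -1.0]
grip_width: 0.085
```

>>> {"name": "carry_out", "arguments": {
  "targets": [
    [[0, -10, 0], [0, 0, 0]],
    [[0, -20, 0], [0, 0, 0]],
    [[0, -30, 0], [0, 0, 0]],
    [[0, -30, 0], [0, 0, 0]],
    [[-15, -10, -5], [0, 0, 0]],
    [[-30, 0, -10], [0, 0, 0]],
    [[-30, 0, -10], [0, 0, 0]],
    [[-30, 0, -10], [0, 0, 0]],
    [[-30, 0, -10], [0, 0, 0]],
    [[-15, 0, -5], [0, 0, 0]],
    [[0, 0, 0], [0, 0, 0]],
    [[0, 0, 0], [0, 0, 0]]
  ]
}}

```text
time_s: 31.1
tool_pos: [0.5057, -0.2104, 0.1484]
tool_rot: [-90.0, -0.1, 8.5]
force: [0.6, 0.1, -0.6]
grip_width: 0.0873
```

Run:
```python
from h import *
o=env.get_obs();print(o['time_s'],o['tool_pos'],o['force'])
J={"maroon":(.603,.148),"orange":(.611,.0486),"yellow":(.632,-.0458),"cream":(.6455,-.1395)}
for c in ("side","top"):
    im=env.read_camera(c)
    for n,g in J.items():
        for d in env.outline_of(c,f"jar_{n}_center"):
            cen=mcen(d['mask']); p=fitjar(c,cen,.016)
            if np.hypot(*(p-g))<.04: print(c,n,round(d['p'],2),d['mask'].sum(),round(hullcen(c,jarpts(*p,.016))[1]),'err mm',((p-g)*1000).round(1))
    im=im[:,:,::-1].copy()
    for p in J.values(): cv2.polylines(im,[hullcen(c,jarpts(*p,.016))[2].round().astype(int)],True,(255,0,255),1)
    cr=im[100:260,90:400] if c=="top" else im[90:270,130:440]
    cv2.imwrite(f"pics/{c}6.png",cv2.resize(cr,None,fx=2.5,fy=2.5,interpolation=cv2.INTER_CUBIC))
```

```text
31.1 [ 0.50572778 -0.21040256  0.14840529] [ 0.63955964  0.05229404 -0.63558442]
side maroon 0.82 486 537 err mm [ 1.7 -1.9]
side orange 0.72 541 582 err mm [3.2 2.5]
side cream 0.83 317 726 err mm [-21.5 -18.2]
top orange 0.62 353 403 err mm [2.4 0.4]
top yellow 0.85 392 424 err mm [ 1.8 -1.4]
top cream 0.95 429 464 err mm [ 1.3 -0.4]
```

View pics/top6.png

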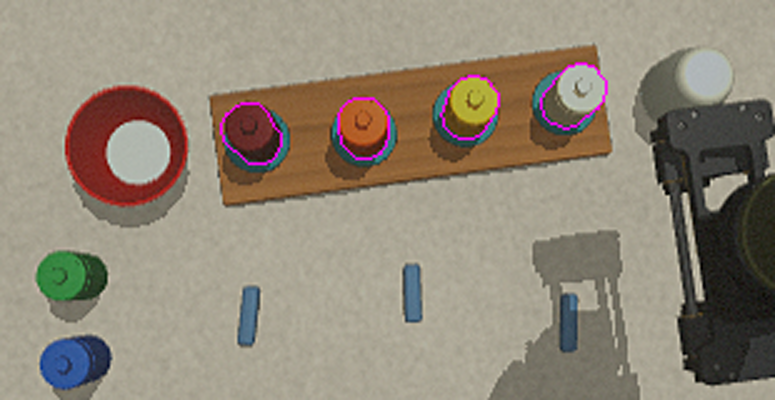

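View pics/side6.png

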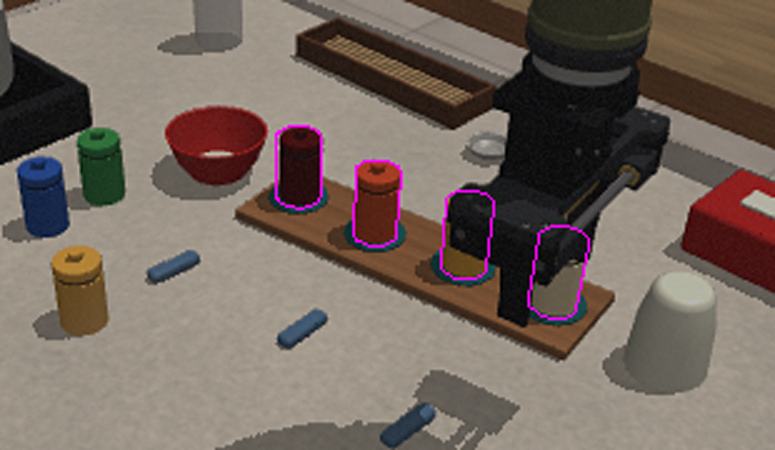

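All four jars stand upright within about 3–4 mm of their coaster centres, and the bowl and cup haven't moved. The one outlier is the side-view reading for cream, where the gripper hides the jar. The arm is clear, so I'm handing in.

```bash
python3 -c "
from cell import env
print(env.sign_off())"
```

```text
the job is handed in; nothing more can be done
None
```

The four jars now stand on the coasters in order from the red bowl: maroon, red-orange, mustard yellow, cream next to the cup. Of the two yellow jars I took the one farther to the robot's right. I left the blue, green and other yellow look-alikes alone. I handed in at about 31 s of the 88 s.

**Last checks:**
- **Jar positions:** in the final pictures each jar stood upright and measured within about 4 mm of its coaster's centre (limit 12 mm).
- **Bowl and cup:** they show no movement in the pictures, though I did not re-measure them.
- **Gripper:** it is open and well clear of everything.

**Disagreements:**
- **Cream, side view:** that reading was about 28 mm off, because the gripper hid part of the jar. The unobstructed top view put it 1.4 mm off.
- **Missing readings:** the final check gave no side-view reading for yellow and no top-view reading for maroon. An earlier top-view reading put maroon about 3 mm off.
- **Coaster row:** the second coaster from the bowl sits about 6 mm out of line in both cameras, so I aimed at each coaster's measured centre.

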